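# Index a crank at the pointed gauge and lock it

### The arm

A 6-joint arm with a two-finger parallel gripper is mounted at the origin on a cart in front of the work surface, level with it; the furniture and walls round the work are solid. World frame = base frame: x ahead of the robot, y to its left, z up, the work surface at z = 0. Lengths are in m, angles in rad, forces in N, time in s.
With the tool pointing down it reaches from about 0.375 to 0.925 m from the base axis. Payload 5.7 kg.
Tool frame: the origin (TCP) lies on the mounting face of the last link; the fingertips stand 182 mm ahead of it and the grasp point (between the pads) lies 163 mm ahead of it; z points along the fingers, y is the line along which they close (so a half turn about z gives the same grasp; the last joint's range is limited). The gripper opens to 88 mm and grips with 3 to 60 N. Pads are 20 mm wide; open, the fingers measure 115 mm over their backs; the gripper's body (75 mm by 178 mm) begins 61 mm behind the grasp point.
Start: joints at [1.216, 0.359, 1.51, -0, 1.272, -0.115], TCP at [0.143, 0.583, 0.405] pointing down, gripper open.
Joint ranges: [-2.97, 2.97], [-1.01, 2.36], [0.21, 2.38], [-0.96, 4.11], [0.2, 2.71], [-2.98, 2.98]. Speed limits (rad/s): [2.39, 2.39, 3.14, 3.14, 3.14, 3.14].

### API

Orientations are given as a 3x3 rotation matrix whose columns are the frame's x, y, z axes.
In Python, from bench import bot gives the robot as it stands.
- The arm moves only by the tool play_rows, never from a script. Its argument "series" is a list that holds one entry, the list of rows, each a list of 5 numbers: the gripper's target within -1 to 1 (fully open at 1, half-way at 0, shut at -1), then the shift along the tool's x, y, z in m, then the turn about the tool's z in degrees. A call has exactly 10 rows; each row is the pose to reach, as a shift and turn from the pose commanded when the call began, along the tool's axes at that moment; what a row does not reach only later rows make up. A row lasts 1/10 s, in which the tool goes at most 50 mm and 8.59 degrees, less where a joint would pass 70% of its speed; a pose out of reach is approached as far as the arm can. A call with a gripper value outside its range is refused whole. The fingers move at their own pace and stop on an object; "grip_force" is the grip in N (left out, the last holds). Time passes only in rows, so rows that repeat a pose let the fingers close, or fill a call up. It gives the time, the measured TCP pose, the force, the opening and the grip force at its end, in the units of the state.
- bot.get_obs(): the state, without advancing time (a new reading comes with each control period).
- bot.camera(name): name is "scene" or "top" or "wrist"; returns a dict with "color" (400x640x3 uint8, red, green, blue), "mtx" (3x3 intrinsics, pixels), "eye" and "attitude" of the camera in the world; the wrist camera has in their place "tool_from_camera" (4x4, takes a point from camera to tool coordinates, whose origin is the TCP and whose axes are the flange's). Camera axes: x right, y down, z forward; pixel columns grow to the right and rows downward; lengths in m; the calibration is good to about 2 mm. The wrist camera is an equidistant fisheye: a pixel r from the principal point sees the ray r / f radians off the axis. A picture is of the moment at which its call begins: read the wrist's pose just before it. There is no depth.
- bot.close_job(): hands the job in; it is judged then, once.
The state is a dict: "t": time; "qpos": joint angles; "joint_velocities": joint speeds; "effort": joint torques, N m; "ee_pos": TCP position; "tcp_rot": TCP orientation; "ft_force": force on the tool from outside, world axes, zero at the start; "torque": the same for the moment, N m; "gripper_width": finger opening in m; "grip_force": force on a finger pad.
Only numpy, scipy, OpenCV 4.12 (cv2) and the standard library are available. Lean on these libraries where they do the work, as an engineer would, in place of code of your own. Each camera call takes 0.05 s, during which the arm holds its last target. There are 200 camera calls.

### The job

Push the crank arm round on its bench stand with a fingertip until it points straight at the gauge with the pointed top (not the flat-topped one), and let it rest there. Then push the locking lever of the stand over by its knob, all the way to its stop, with the crank still pointing at the gauge. Only push the crank and the lever: leave the gauges and the other things on the bench standing where they are.

Things in the scene. Friction and masses are not known exactly. Their poses are not given: they have to be found in the camera images.
- stand: grey steel bench stand, fixed, base plate 130 x 200 mm, 12 mm thick. Origin on the crank's upright turning axis, on the bench top; z up; the plate reaches from -65 to 65 mm in x and -120 to 80 mm in y of its own frame. The lever's upright pivot stands at (30, -88) mm in this frame
- crank (a joint): turning angle of the bicycle crank (chainset lying flat on the stand) about the stand's upright axis, rad, growing anticlockwise seen from above; 0 when the arm points along the stand's -x. It turns between -2.7 and 0.6. It is a little stiff (about 0.12 Nm, 1 to 1.5 N at the arm's outer half) and stays where it is left
- crank_eye (a point): centre of the pedal eye at the outer end of the aluminium crank arm, 152 mm from the turning axis, 63 mm above the bench; its x axis points outward along the arm, z up. The arm is a straight bar 22 mm wide with upright sides from 56 to 70 mm above the bench, and ends 167 mm from the axis.
- crank_hub (a point): top centre of the crank's hub (47 mm diameter), on the turning axis, 78 mm above the bench. Below the arm a dark chainring of 77 mm radius, 42 to 46 mm above the bench, turns with it; farther out than the chainring the space beside and below the arm is free down to the base plate or bench
- lock_lever (a joint): angle of the locking lever about its upright pivot, rad; 0 open, 1.2 locked against its stop, growing anticlockwise seen from above; at 0 the lever points 2.36 rad (135 degrees) clockwise from the stand's +x. Needs about 1 N at the knob and stays where it is left
- lever_knob (a point): middle of the lever's upright black knob, a cylinder 20 mm in diameter from 37 to 75 mm above the bench (this point 56 mm), 65 mm from the lever's pivot; the lever's bar below it lies 30 to 37 mm above the bench
- gauge_point (a point): tip of the pointed gauge: loose steel post 85 mm tall with a cone-shaped point, column 16 mm, round foot 44 mm in diameter and 12 mm high; stands 190 to 230 mm from the crank's axis, just outside the arm's sweep. The arm points at it when this tip lies on the arm's centre line
- flat_top (a point): top centre of the flat-topped gauge: the same post and foot, 84 mm tall, with a flat round head 34 mm in diameter
- point_gauge: the pointed gauge, origin at the centre of its underside; must not be shifted
- flat_gauge: the flat-topped gauge, origin at the centre of its underside; must not be shifted
- bearing_0: bystander: steel ball bearing ring lying on the bench on the robot's side of the stand, 34 mm in diameter, 12 mm high, origin under its centre
- oil_bottle: bystander: slim white bottle with a green cap, 37 mm in diameter, 126 mm tall, origin under its centre
- side_cutters: bystander: side cutters lying flat, 136 x 63 x 12 mm, origin under the centre
Mind the look-alikes: they are no part of the job. What is shaped like the point_gauge but purple or red is not meant.

How it is judged:
On the way, in this order (a step that is already met when the one before it is completed fails the run):
1. the crank rests pointing at the pointed gauge while the lever is still open (y of gauge_point in the frame of crank_eye between -0.015 and 0.015 m and x of gauge_point in the frame of crank_eye above 0 m and velocity of joint crank between -0.05 and 0.05 rad/s and value of joint lock_lever below 0.6 rad), for 0.3 s.
2. the lever is pushed over to its stop (y of gauge_point in the frame of crank_eye between -0.015 and 0.015 m and x of gauge_point in the frame of crank_eye above 0 m and value of joint lock_lever above 1.1 rad), for 0.2 s.
At the end, for the whole second after the job is handed in: the crank arm is at rest pointing at the pointed gauge (gauge tip within 15 mm of the arm's centre line, ahead of its outer end) and the locking lever is at its stop (1.1 rad or more of 1.2) (all of step 2 and velocity of joint crank between -0.05 and 0.05 rad/s); the robot touches nothing.
It fails at once if a gauge is shifted by more than 15 mm, lifted or knocked over (distance of any of point_gauge, flat_gauge from where it was at the start of the episode above 0.015 m or angle between any of point_gauge, flat_gauge's own z axis and vertical above 0.3 rad).
It fails at once if a bystander is shifted by more than 15 mm, lifted or knocked over (distance of any of bearing_0, oil_bottle, side_cutters from where it was at the start of the episode above 0.015 m or angle between any of bearing_0, oil_bottle, side_cutters's own z axis and vertical above 0.3 rad).
It also fails if it takes over 59 s, if anything falls off the work surface, if the arm or the gripper's body presses on something with over 40 N, if the wrist force passes 120 N, or if a joint passes its speed limit or range.

## Working session

There is one attempt and no reset: what is moved stays moved. The work goes in short steps, Python scripts to look and compute and a tool call to move; the robot and the scene stay as the last step left them, time stands still between calls to the robot, and variables do not carry over. Pictures are saved under pics/ and viewed, at most 10 in all, crops included, and the job is handed in when it is done.

Besides the shell and the picture viewer there is one more tool, called after "Request:" by a JSON object that holds its "op" and its "data", one argument or row to a line. play_rows: Moves the arm, as the interface text tells. Its arguments: {"type":"object","properties":{"series":{"type":"array","items":{"type":"array","items":{"type":"array","items":{"type":"number"}}}},"grip_force":{"type":"number"}},"required":["series"]}

```bash
ls; mkdir -p pics; python3 - <<'E'
from bench import bot
import cv2,pickle
o=bot.get_obs();print(o)
for n in("scene","top"):
    c=bot.camera(n);cv2.imwrite(f"pics/{n}0.png",c["color"][:,:,::-1]);pickle.dump(c,open(f"{n}.pkl","wb"));print(n,c["mtx"],c["eye"],c["attitude"])
E
```

```text
pics
{'t': 0.0, 'qpos': array([ 1.21588490e+00,  3.59512100e-01,  1.51143404e+00,  1.85296392e-06,
        1.27252270e+00, -1.15091644e-01]), 'joint_velocities': array([-0.00127008,  0.00078988,  0.00160555,  0.00037646,  0.00033182,
        0.00068382]), 'effort': array([ 2.27145712e-03, -5.15403020e+01, -2.70718431e+01,  6.76578912e-02,
        3.49246420e-02, -1.12680377e-04]), 'ee_pos': array([0.14239095, 0.58248302, 0.40380446]), 'tcp_rot': array([[-9.71380595e-01,  2.37527496e-01, -6.53650587e-04],
       [ 2.37528296e-01,  9.71379028e-01, -1.75864542e-03],
       [ 2.17215828e-04, -1.86357454e-03, -9.99998240e-01]]), 'ft_force': array([0.48590723, 0.54885483, 0.89212789]), 'torque': array([ 0.0457704 , -0.03508646, -0.04828921]), 'grip_force': 0.0, 'gripper_width': 0.08752568934019601}
scene [[417.67660525   0.         322.30245754]
 [  0.         417.67660525 196.43911669]
 [  0.           0.           1.        ]] [-0.03371045  1.02033796  0.9029196 ] [[-0.80714411 -0.39194746  0.44146979]
 [-0.5903498   0.5329038  -0.60621833]
 [ 0.00234481 -0.74992715 -0.66151626]]
top [[453.71856897   0.         322.85500809]
 [  0.         453.71856897 192.6390099 ]
 [  0.           0.           1.        ]] [0.27623403 0.26826557 1.54721691] [[-0.02563288 -0.98866098  0.14796087]
 [-0.99952252  0.02279221 -0.02086278]
 [ 0.01725386 -0.14842499 -0.98877314]]
```

```bash
python3 - <<'E'
import cv2
a=cv2.imread("pics/top0.png");cv2.imwrite("pics/top0b.png",cv2.resize(a,(800,500)))
E
```

```text
(no output)
```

View pics/top0.png

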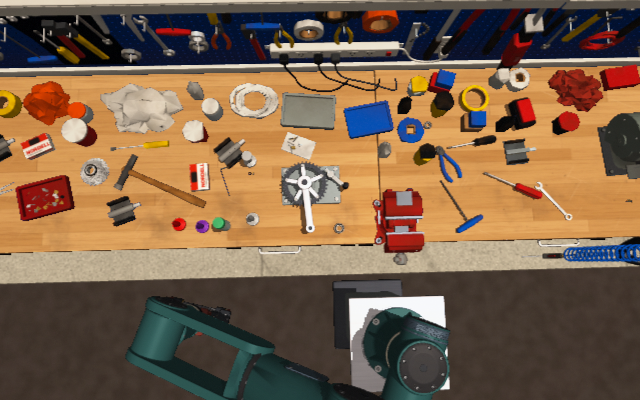

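View pics/scene0.png

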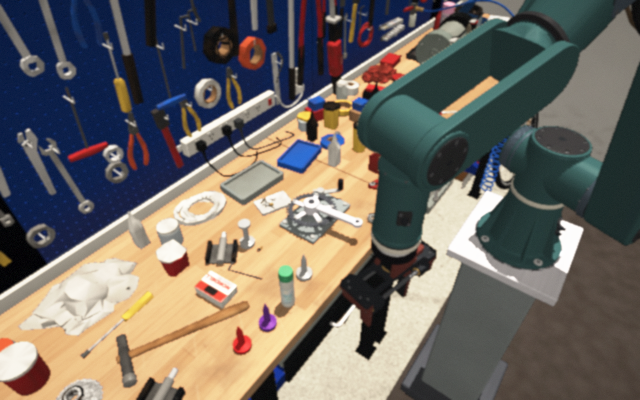

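The top view shows the stand at about (310,184), with the arm pointing toward the robot and its eye at about (309,229). A gauge at (252,218) looks pointed, and one at about (249,158) looks flat. Next I'll take enlarged crops.

```bash
python3 - <<'E'
import cv2
a=cv2.imread("pics/top0.png")[130:250,200:360];cv2.imwrite("pics/t1.png",cv2.resize(a,(800,600),interpolation=cv2.INTER_CUBIC))
a=cv2.imread("pics/scene0.png")[170:320,190:390];cv2.imwrite("pics/s1.png",cv2.resize(a,(800,600),interpolation=cv2.INTER_CUBIC))
E
```

```text
(no output)
```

View pics/t1.png

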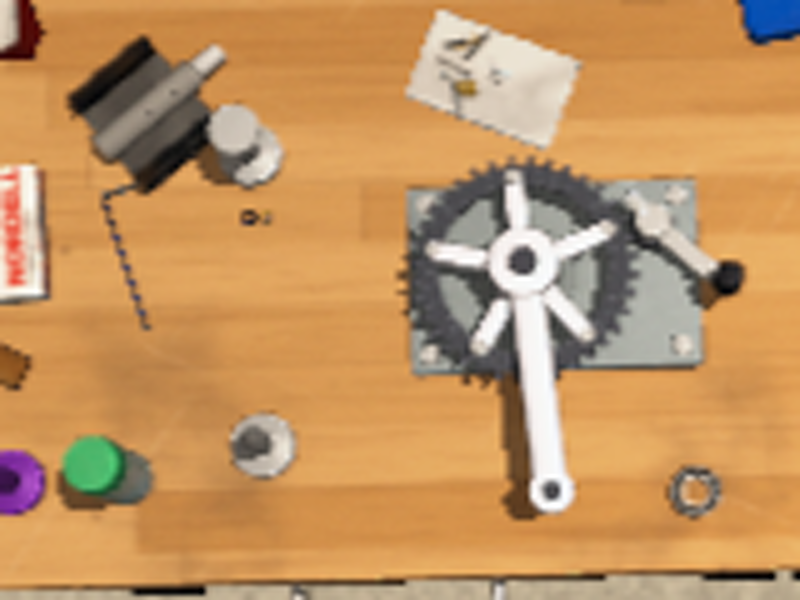

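View pics/s1.png

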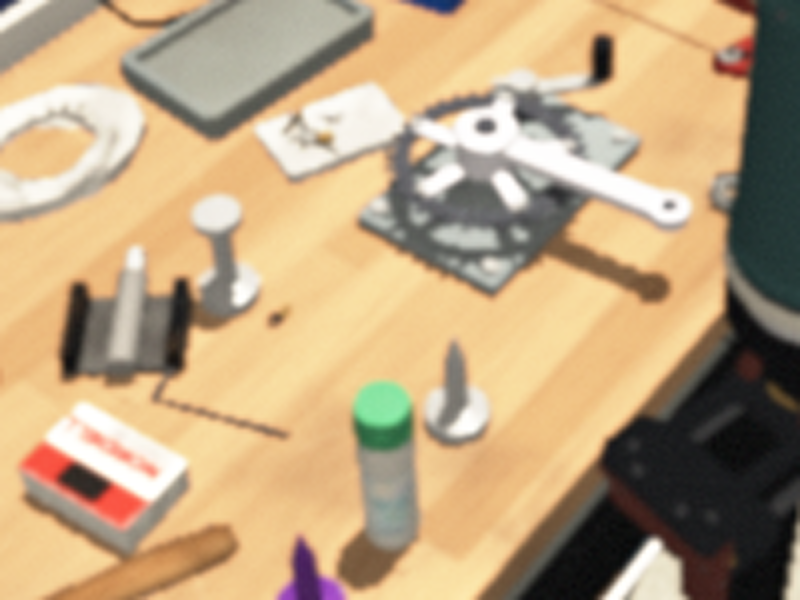

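The top crop gives hub (522,262), eye (551,491), pointed gauge foot (263,446), flat gauge head (233,128), lever pivot (652,215) and knob (730,276). In the scene crop the pointed gauge's tip is at (455,342) and its foot at (457,412).

```bash
cat > h.py <<'E'
import numpy as np,pickle
T=pickle.load(open("top.pkl","rb"));S=pickle.load(open("scene.pkl","rb"))
def ray(c,u,v): return c["attitude"]@np.linalg.solve(c["mtx"],[u,v,1.])
def at(c,u,v,z):
    d=ray(c,u,v);e=np.array(c["eye"]);return e+d*(z-e[2])/d[2]
t=lambda u,v,z:at(T,200+u/5,130+v/5,z)
s=lambda u,v,z:at(S,190+u/4,170+v/4,z)
E
python3 - <<'E'
from h import *
np.set_printoptions(precision=4,suppress=True)
for n,f,u,v,z in[("hub",t,522,262,.078),("hubS",s,486,127,.078),("eye",t,551,491,.07),("eyeS",s,670,206,.07),("gfoot",t,263,446,.012),("gfootS",s,457,412,.012),("gtip",t,243,443,.085),("gtipS",s,455,340,.085),("flat",t,233,128,.084),("flatS",s,216,214,.084),
 ("piv",t,652,215,.04),("knob",t,730,276,.075),("knobS",s,603,42,.075),("bear",t,694,491,.012),("cap",t,93,465,.126),("capS",s,383,402,.126),("c1",t,408,187,.012),("c2",t,694,178,.012),("c3",t,702,366,.012),("c4",t,413,375,.012),("edge",t,500,580,0.)]:
    print(n,f(u,v,z)[:2])
E
```

```text
hub [0.5315 0.297 ]
hubS [0.5285 0.3023]
eye [0.3813 0.2813]
eyeS [0.3789 0.2845]
gfoot [0.4206 0.4759]
gfootS [0.4173 0.4818]
gtip [0.416  0.4788]
gtipS [0.4168 0.4813]
flat [0.6242 0.4853]
flatS [0.6202 0.489 ]
piv [0.5683 0.2092]
knob [0.5195 0.1604]
knobS [0.5168 0.1665]
bear [0.3831 0.185 ]
cap [0.4005 0.5664]
capS [0.399  0.5706]
c1 [0.5971 0.3757]
c2 [0.5991 0.1784]
c3 [0.4682 0.1769]
c4 [0.4666 0.3739]
edge [0.3269 0.3177]
```

```bash
cat >> h.py <<'E'
np.set_printoptions(precision=3,suppress=True)
hub=np.array([.530,.2995]);piv=np.array([.5675,.211])
def pol(c,r,deg,lat): # point at radius r on arm direction deg, shifted lat to its left (anticlockwise side)
    a=np.radians(deg);return c+r*np.array([np.cos(a),np.sin(a)])+lat*np.array([-np.sin(a),np.cos(a)])
def rows(o,targets): # targets: (x,y,z_tcp,yaw of tool y deg) -> tool shifts
    R=np.array(o["tcp_rot"]);p=np.array(o["ee_pos"]);y0=np.degrees(np.arctan2(R[1,1],R[0,1]))
    for x,y,z,w in targets:
        print(np.round(R.T@(np.array([x,y,z])-p),3),round((y0-w+180)%360-180,1))
E
python3 - <<'E'
from h import *
from bench import bot
o=bot.get_obs()
x,y=pol(hub,.125,186.3,.05)
rows(o,[(x,y,.352,96.3)])
E
```

```text
[-0.343 -0.273  0.052] -20.0
```

Request:
{"op": "play_rows", "data": {
  "series": [
    [[-1,-0.034,-0.027,0.005,-2],[-1,-0.069,-0.055,0.01,-4],[-1,-0.103,-0.082,0.016,-6],[-1,-0.137,-0.109,0.021,-8],[-1,-0.172,-0.136,0.026,-10],[-1,-0.206,-0.164,0.031,-12],[-1,-0.24,-0.191,0.036,-14],[-1,-0.274,-0.218,0.042,-16],[-1,-0.309,-0.246,0.047,-18],[-1,-0.343,-0.273,0.052,-20]]
  ]
}}

```text
t: 1.1
ee_pos: [0.4115, 0.2345, 0.3523]
tcp_rot: [[-0.994, -0.11, -0.0], [-0.11, 0.994, -0.0], [0.0, -0.0, -1.0]]
ft_force: [1.2, 0.0, -0.7]
gripper_width: 0.0113
grip_force: 0.0
```

```bash
python3 - <<'E'
from h import *
from bench import bot
o=bot.get_obs();print(o["t"],o["ee_pos"],o["tcp_rot"],o["gripper_width"],o["ft_force"])
L=[(*pol(hub,.125,186.3,.05),.234,96.3)]
L+=[(*pol(hub,.125,a,.0245),.234,a-90) for a in (186.3,178,170,162,154,146,138)]
rows(o,L)
E
```

```text
1.1 [0.412 0.234 0.352] [[-0.994 -0.11  -0.   ]
 [-0.11   0.994 -0.   ]
 [ 0.    -0.    -1.   ]] 0.011286770983458221 [ 1.185  0.012 -0.727]
[0.    0.002 0.118] 0.0
[0.    0.027 0.118] 0.0
[0.002 0.045 0.118] 8.3
[0.002 0.063 0.118] 16.3
[-0.001  0.081  0.118] 24.3
[-0.006  0.098  0.118] 32.3
[-0.014  0.114  0.118] 40.3
[-0.024  0.129  0.118] 48.3
```

Request:
{"op": "play_rows", "data": {
  "series": [
    [[-1,0,0,0.03,0],[-1,0,0,0.06,0],[-1,0,0,0.09,0],[-1,0,0,0.118,0],[-1,0,0.007,0.118,0],[-1,0,0.014,0.118,0],[-1,0,0.02,0.118,0],[-1,0,0.027,0.118,0],[-1,0.001,0.032,0.118,2],[-1,0.001,0.036,0.118,4]]
  ]
}}

```text
t: 2.1
ee_pos: [0.4062, 0.2728, 0.2359]
tcp_rot: [[-0.999, -0.039, 0.002], [-0.039, 0.999, 0.001], [-0.002, 0.001, -1.0]]
ft_force: [-0.6, -1.2, 0.8]
gripper_width: 0.0007
grip_force: 0.6
```

```bash
python3 - <<'E'
from h import *
from bench import bot
import cv2
o=bot.get_obs();print(o["t"],o["ee_pos"],o["gripper_width"],o["ft_force"])
rows(o,[(*pol(hub,.125,a,.0245),.234,a-90) for a in range(180,133,-4)])
c=bot.camera("top")["color"][130:250,200:360,::-1];cv2.imwrite("pics/t2.png",cv2.resize(c,(800,600),interpolation=cv2.INTER_CUBIC))
E
```

```text
2.1 [0.406 0.273 0.236] 0.0006929757170131061 [-0.551 -1.21   0.756]
[0.001 0.002 0.002] 2.2
[0.002 0.011 0.002] 6.2
[0.003 0.02  0.002] 10.2
[0.002 0.029 0.002] 14.2
[0.002 0.038 0.002] 18.2
[0.    0.046 0.002] 22.2
[-0.002  0.055  0.002] 26.2
[-0.004  0.064  0.002] 30.2
[-0.008  0.072  0.002] 34.2
[-0.011  0.08   0.002] 38.2
[-0.016  0.088  0.002] 42.2
[-0.021  0.095  0.002] 46.2
```

View pics/t2.png

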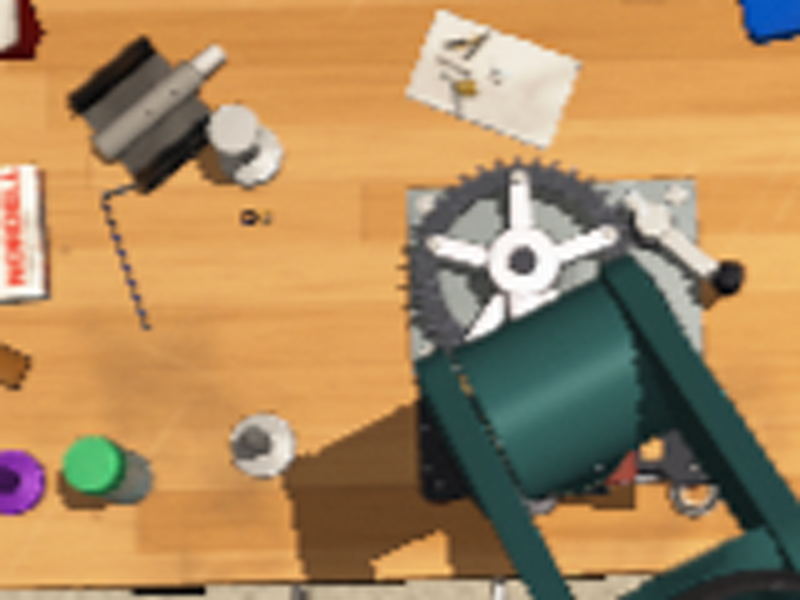

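The picture shows the fingertip against the arm, and the crank has started to turn clockwise. I'll carry on round the arc.

Request:
{"op": "play_rows", "data": {
  "series": [
    [[-1,0.001,0.004,0.002,3],[-1,0.002,0.011,0.002,6],[-1,0.003,0.018,0.002,9],[-1,0.002,0.025,0.002,12],[-1,0.002,0.032,0.002,15],[-1,0.001,0.038,0.002,18],[-1,0,0.045,0.002,21],[-1,-0.001,0.052,0.002,24],[-1,-0.003,0.059,0.002,27],[-1,-0.004,0.064,0.002,30]]
  ]
}}

```text
t: 3.15
ee_pos: [0.4076, 0.3367, 0.2336]
tcp_rot: [[-0.885, 0.466, 0.001], [0.466, 0.885, 0.001], [-0.001, 0.001, -1.0]]
ft_force: [0.5, -1.0, 0.7]
gripper_width: 0.0003
grip_force: 0.5
```

```bash
python3 - <<'E'
from h import *
from bench import bot
o=bot.get_obs();print(o["t"],o["ee_pos"],o["ft_force"])
rows(o,[(*pol(hub,.125,a,.0245),.234,a-90) for a in range(150,125,-4)])
E
```

```text
3.15 [0.408 0.337 0.234] [ 0.476 -0.981  0.69 ]
[ 0.     0.004 -0.   ] 2.2
[ 0.001  0.013 -0.   ] 6.2
[ 0.002  0.022 -0.   ] 10.2
[ 0.002  0.031 -0.   ] 14.2
[ 0.001  0.04  -0.   ] 18.2
[-0.001  0.049 -0.   ] 22.2
[-0.003  0.057 -0.   ] 26.2
```

Request:
{"op": "play_rows", "data": {
  "series": [
    [[-1,0,0.004,0,2],[-1,0.001,0.01,0,5],[-1,0.001,0.017,0,8],[-1,0.002,0.023,0,11],[-1,0.002,0.03,0,14],[-1,0.001,0.036,0,16.5],[-1,0,0.042,0,19],[-1,0,0.046,0,21],[-1,-0.001,0.048,0,22],[-1,-0.001,0.048,0,22]]
  ]
}}

```text
t: 4.15
ee_pos: [0.4308, 0.3784, 0.2332]
tcp_rot: [[-0.647, 0.763, 0.001], [0.763, 0.647, 0.001], [-0.0, 0.001, -1.0]]
ft_force: [-0.1, 0.2, -0.4]
gripper_width: 0.0004
grip_force: 0.0
```

```bash
python3 - <<'E'
from h import *
from bench import bot
import cv2
o=bot.get_obs();print(o["t"],o["ee_pos"],o["ft_force"])
rows(o,[(*pol(hub,.125,a,.0245),.234,a-90) for a in range(130,117,-2)])
a=bot.camera("top")["color"][150:240,230:350,::-1];b=bot.camera("scene")["color"][170:290,230:390,::-1]
import numpy as np
cv2.imwrite("pics/b3.png",np.hstack([cv2.resize(a,(400,300),interpolation=2),cv2.resize(b,(400,300),interpolation=2)]))
E
```

```text
4.15 [0.431 0.378 0.233] [-0.104  0.194 -0.437]
[ 0.001  0.001 -0.001] 0.3
[ 0.002  0.005 -0.001] 2.3
[ 0.002  0.01  -0.001] 4.3
[ 0.003  0.014 -0.001] 6.3
[ 0.003  0.018 -0.001] 8.3
[ 0.003  0.023 -0.001] 10.3
[ 0.003  0.027 -0.001] 12.3
```

View pics/b3.png

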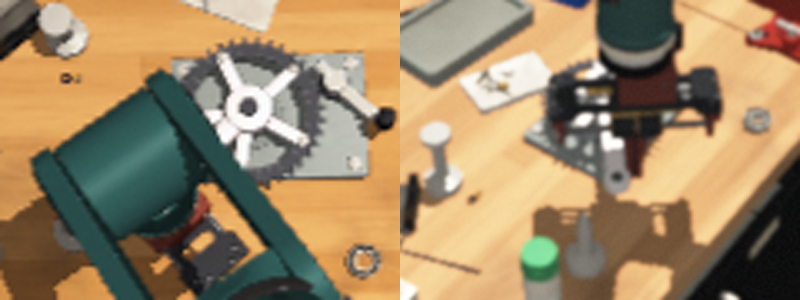

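The arm's eye is visible in the scene half at (617,177), just short of the pointed gauge's tip at (584,218).

```bash
python3 - <<'E'
from h import *
e=at(S,316.8,240.8,.07)[:2];g=at(S,303.6,257.2,.085)[:2];h=np.array([.5285,.3023])
d=e-h;f=g-h
print(e,g,np.linalg.norm(d),np.degrees(np.arctan2(d[1],d[0])),np.degrees(np.arctan2(f[1],f[0])))
E
```

```text
[0.428 0.411] [0.413 0.487] 0.14866320130743937 132.7637876878158 122.054832729833
```

Request:
{"op": "play_rows", "data": {
  "series": [
    [[-1,0.001,0.003,0,1],[-1,0.001,0.006,0,2.5],[-1,0.002,0.009,0,4],[-1,0.002,0.012,0,5.5],[-1,0.003,0.015,0,7],[-1,0.003,0.017,0,8],[-1,0.003,0.019,0,9],[-1,0.003,0.02,0,9],[-1,0.003,0.02,0,9],[-1,0.003,0.01,0,9]]
  ]
}}

```text
t: 5.25
ee_pos: [0.4373, 0.3872, 0.2329]
tcp_rot: [[-0.519, 0.855, 0.002], [0.855, 0.519, 0.001], [-0.0, 0.003, -1.0]]
ft_force: [0.7, 0.8, -0.1]
gripper_width: 0.0003
grip_force: 0.0
```

Request:
{"op": "play_rows", "data": {
  "series": [
    [[-1,0,-0.02,0,0],[-1,0,-0.04,0,0],[-1,0,-0.04,-0.03,0],[-1,0,-0.05,-0.07,0],[-1,0,-0.08,-0.1,0],[-1,0,-0.12,-0.1,0],[-1,0,-0.16,-0.1,0],[-1,0,-0.19,-0.1,0],[-1,0,-0.19,-0.1,0],[-1,0,-0.19,-0.1,0]]
  ]
}}

```text
t: 6.25
ee_pos: [0.2734, 0.2877, 0.333]
tcp_rot: [[-0.519, 0.855, 0.001], [0.855, 0.519, 0.001], [-0.0, 0.001, -1.0]]
ft_force: [-0.4, 1.0, 0.3]
gripper_width: 0.0007
grip_force: 0.0
```

```bash
python3 - <<'E'
from h import *
from bench import bot
import cv2
o=bot.get_obs();print(o["t"],o["ee_pos"],o["tcp_rot"],o["ft_force"])
a=bot.camera("top")["color"][150:240,230:350,::-1];b=bot.camera("scene")["color"][170:290,230:390,::-1]
cv2.imwrite("pics/b4.png",np.hstack([cv2.resize(a,(400,300),interpolation=2),cv2.resize(b,(400,300),interpolation=2)]))
E
```

```text
6.25 [0.273 0.288 0.333] [[-0.519  0.855  0.001]
 [ 0.855  0.519  0.001]
 [-0.     0.001 -1.   ]] [-0.386  0.966  0.329]
```

View pics/b4.png

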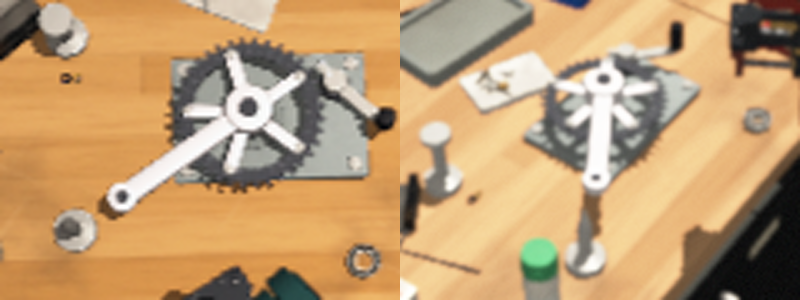

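Both views are clear now. In the top half the hub is at (249,107), the eye at (121,196) and the gauge at about (72,230). In the scene half the hub is at (604,78), the eye at (596,181) and the tip at about (588,215). I'll check the offset and plan the lever approach.

```bash
python3 - <<'E'
from h import *
from bench import bot
def off(h,e,g):
    d=e-h;L=np.linalg.norm(d);d/=L;f=g-h;print(L,np.degrees(np.arctan2(d[1],d[0])),"lat",d[0]*f[1]-d[1]*f[0],"along",d@f)
tt=lambda u,v,z:at(T,230+u*.3,150+v*.3,z)[:2]
ss=lambda u,v,z:at(S,230+(u-400)/2.5,170+v/2.5,z)[:2]
h=tt(249,107,.078);e=tt(121,196,.07)
off(h,e,tt(75,231,.012));off(h,e,tt(68,229,.085))
h=ss(604,79,.078);e=ss(596,181,.07)
off(h,e,s(455,340,.085)[:2]);off(h,e,s(457,412,.012)[:2])
print("knob",tt(384,119,.075),ss(676,32,.075), piv, pol(piv,.065,-135,0))
E
```

```text
0.15267350268455665 123.513130412522 lat -0.005974645635813555 along 0.21219091092493952
0.15267350268455665 123.513130412522 lat -0.0002798453320339428 along 0.21219102990061134
0.15427940588998443 124.05354752099649 lat -0.008038215732927054 along 0.21153994002630194
0.15427940588998443 124.05354752099649 lat -0.008669931314597479 along 0.21166196844886903
knob [0.518 0.163] [0.511 0.176] [0.568 0.211] [0.522 0.165]
```

The tip is about 6 mm off the arm's centre line (the four estimates run from 0 to 9 mm). A small nudge of about 1.5–2° will centre it better.

Request:
{"op": "play_rows", "data": {
  "series": [
    [[-1,0,0.04,0,0],[-1,0,0.08,0,0],[-1,0,0.12,0,0],[-1,0,0.14,0.02,0],[-1,0,0.15,0.06,0],[-1,0,0.15,0.1,0],[-1,0,0.17,0.1,0],[-1,0,0.185,0.1,0],[-1,0,0.194,0.1,0],[-1,0,0.197,0.1,0]]
  ]
}}

```text
t: 7.35
ee_pos: [0.4439, 0.3911, 0.2324]
tcp_rot: [[-0.519, 0.855, 0.001], [0.855, 0.519, 0.001], [-0.0, 0.001, -1.0]]
ft_force: [0.5, -0.6, 0.9]
gripper_width: 0.0004
grip_force: 0.0
```

Request:
{"op": "play_rows", "data": {
  "series": [
    [[-1,0,0.002,0,0],[-1,0,0.004,0,0],[-1,0,0.005,0,0],[-1,0,0.006,0,0],[-1,0,0.007,0,0],[-1,0,0.007,0,0],[-1,0,0.007,0,0],[-1,0,0,0,0],[-1,0,-0.02,0,0],[-1,0,-0.05,0,0]]
  ]
}}

```text
t: 8.35
ee_pos: [0.4002, 0.3646, 0.2329]
tcp_rot: [[-0.519, 0.855, 0.003], [0.855, 0.519, 0.001], [-0.0, 0.003, -1.0]]
ft_force: [-0.3, -0.0, 0.3]
gripper_width: 0.0006
grip_force: 0.0
```

Request:
{"op": "play_rows", "data": {
  "series": [
    [[-1,0,0,-0.04,0],[-1,0,-0.01,-0.08,0],[-1,0,-0.04,-0.1,0],[-1,0,-0.08,-0.1,0],[-1,0,-0.12,-0.1,0],[-1,0,-0.14,-0.1,0],[-1,0,-0.14,-0.1,0],[-1,0,-0.14,-0.1,0],[-1,0,-0.14,-0.1,0],[-1,0,-0.14,-0.1,0]]
  ]
}}

```text
t: 9.35
ee_pos: [0.2812, 0.2925, 0.3328]
tcp_rot: [[-0.519, 0.855, 0.001], [0.855, 0.519, 0.001], [0.0, 0.001, -1.0]]
ft_force: [-0.2, 0.7, -0.8]
gripper_width: 0.0007
grip_force: 0.0
```

```bash
python3 - <<'E'
from h import *
from bench import bot
import cv2
o=bot.get_obs();print(o["t"],o["ee_pos"],o["ft_force"])
K=dict(interpolation=2)
a=bot.camera("top")["color"][170:230,240:320,::-1];b=bot.camera("scene")["color"][190:280,280:340,::-1]
cv2.imwrite("pics/b5.png",np.hstack([cv2.resize(a,(480,360),**K),cv2.resize(b[:,:],(240,360),**K)]))
# lever approach: knob pushed along tangent, tool y = tangent
L=[(*pol(piv,.065,-135,-.06),.36,-45),(*pol(piv,.065,-135,-.04),.234,-45)]
rows(o,L)
E
```

```text
9.35 [0.281 0.293 0.333] [-0.21   0.703 -0.794]
[-0.175  0.125 -0.027] 76.2
[-0.195  0.13   0.099] 76.2
```

View pics/b5.png

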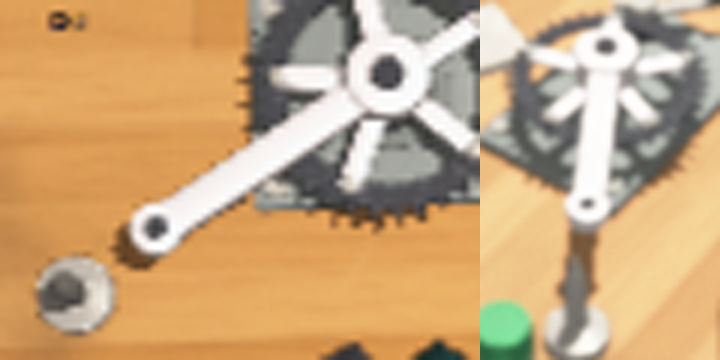

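In the left (top) half the hub is at (386,72), the eye at (156,227) and the foot at (76,294). In the right (scene) half the hub is at (605,46) and the eye at (587,205).

```bash
python3 - <<'E'
from h import *
def off(h,e,g):
    d=e-h;L=np.linalg.norm(d);d/=L;f=g-h;print(L,np.degrees(np.arctan2(d[1],d[0])),"lat",d[0]*f[1]-d[1]*f[0])
tt=lambda u,v,z:at(T,240+u/6,170+v/6,z)[:2]
ss=lambda u,v,z:at(S,280+(u-480)/4,190+v/4,z)[:2]
h=tt(386,72,.078);e=tt(156,227,.07)
off(h,e,tt(76,294,.012));off(h,e,tt(50,291,.085))
h=ss(605,46,.078);e=ss(587,205,.07)
off(h,e,s(455,340,.085)[:2]);off(h,e,s(457,412,.012)[:2])
E
```

```text
0.15092019011077734 122.66411983815316 lat -0.002420913772435765
0.15092019011077734 122.66411983815316 lat -0.0004483132838113829
0.15074808476258703 122.67237866106979 lat -0.0018731933773844245
0.15074808476258703 122.67237866106979 lat -0.002501784098620674
```

The tip is now about 2 mm off the centre line. Next is the lever.

Request:
{"op": "play_rows", "data": {
  "series": [
    [[-1,-0.018,0.012,-0.01,7.6],[-1,-0.035,0.025,-0.02,15.2],[-1,-0.053,0.038,-0.027,22.9],[-1,-0.07,0.05,-0.027,30.5],[-1,-0.088,0.063,-0.027,38],[-1,-0.105,0.075,-0.027,45.7],[-1,-0.123,0.088,-0.027,53],[-1,-0.14,0.1,-0.027,61],[-1,-0.158,0.113,-0.027,68.6],[-1,-0.175,0.125,-0.027,76]]
  ]
}}

```text
t: 10.45
ee_pos: [0.479, 0.2066, 0.3593]
tcp_rot: [[0.708, 0.706, -0.0], [0.706, -0.708, -0.0], [-0.0, -0.0, -1.0]]
ft_force: [0.1, 0.5, -1.3]
gripper_width: 0.0007
grip_force: 0.0
```

```bash
python3 - <<'E'
from h import *
from bench import bot
o=bot.get_obs();print(o["t"],o["ee_pos"])
print(pol(piv,.065,-135,-.04))
rows(o,[(*pol(piv,.065,-135,-.04),.234,-45)]+[(*pol(piv,.065,a,-.0235),.234,a+90) for a in (-135,-130,-125,-120,-115,-110)])
E
```

```text
10.45 [0.479 0.207 0.359]
[0.493 0.193]
[0.001 0.02  0.125] -0.1
[0.001 0.036 0.125] -0.1
[-0.001  0.042  0.125] -5.1
[-0.002  0.048  0.125] -10.1
[-0.003  0.054  0.125] -15.1
[-0.003  0.06   0.125] -20.1
[-0.003  0.066  0.125] -25.1
```

Request:
{"op": "play_rows", "data": {
  "series": [
    [[-1,0,0.01,0.03,0],[-1,0,0.01,0.065,0],[-1,0,0.01,0.1,0],[-1,0,0.01,0.125,0],[-1,0.001,0.02,0.125,0],[-1,0.001,0.028,0.125,0],[-1,0.001,0.036,0.125,0],[-1,-0.001,0.042,0.125,-5],[-1,-0.002,0.048,0.125,-10],[-1,-0.003,0.054,0.125,-15]]
  ]
}}

```text
t: 11.45
ee_pos: [0.5152, 0.1665, 0.2365]
tcp_rot: [[0.494, 0.87, 0.003], [0.87, -0.494, 0.001], [0.002, 0.002, -1.0]]
ft_force: [-0.1, 2.3, 0.0]
gripper_width: 0.0003
grip_force: 0.6
```

```bash
python3 - <<'E'
from h import *
from bench import bot
o=bot.get_obs();print(o["t"],o["ee_pos"],o["ft_force"])
rows(o,[(*pol(piv,.065,a,-.0235),.234,a+90) for a in range(-120,-54,5)])
E
```

```text
11.45 [0.515 0.166 0.236] [-0.15   2.324  0.02 ]
[-0.    -0.     0.002] 0.4
[-0.002  0.005  0.002] -4.6
[-0.003  0.011  0.003] -9.6
[-0.004  0.017  0.003] -14.6
[-0.005  0.023  0.003] -19.6
[-0.004  0.029  0.003] -24.6
[-0.004  0.035  0.003] -29.6
[-0.002  0.041  0.003] -34.6
[-0.001  0.047  0.003] -39.6
[0.002 0.052 0.003] -44.6
[0.005 0.058 0.003] -49.6
[0.008 0.063 0.003] -54.6
[0.011 0.068 0.003] -59.6
[0.015 0.072 0.003] -64.6
```

Request:
{"op": "play_rows", "data": {
  "series": [
    [[-1,-0.002,0.005,0.002,-4.6],[-1,-0.003,0.011,0.003,-9.6],[-1,-0.004,0.017,0.003,-14.6],[-1,-0.005,0.023,0.003,-19.6],[-1,-0.004,0.029,0.003,-24.6],[-1,-0.004,0.035,0.003,-29.6],[-1,-0.002,0.041,0.003,-34.6],[-1,-0.001,0.047,0.003,-39.6],[-1,0.002,0.052,0.003,-44.6],[-1,0.002,0.052,0.003,-44.6]]
  ]
}}

```text
t: 12.45
ee_pos: [0.5616, 0.1422, 0.2334]
tcp_rot: [[-0.257, 0.967, 0.004], [0.967, 0.257, 0.0], [-0.001, 0.004, -1.0]]
ft_force: [-0.5, -0.0, 0.2]
gripper_width: 0.0005
grip_force: 0.0
```

```bash
python3 - <<'E'
from h import *
from bench import bot
import cv2
o=bot.get_obs();print(o["t"],o["ee_pos"],o["ft_force"])
rows(o,[(*pol(piv,.065,a,-.0235),.234,a+90) for a in range(-75,-54,3)])
K=dict(interpolation=2)
a=bot.camera("top")["color"][150:240,230:350,::-1];b=bot.camera("scene")["color"][150:270,240:400,::-1]
cv2.imwrite("pics/b6.png",np.hstack([cv2.resize(a,(400,300),**K),cv2.resize(b,(400,300),**K)]))
E
```

```text
12.45 [0.562 0.142 0.233] [-0.481 -0.004  0.197]
[-0.    -0.    -0.001] -0.1
[-0.001  0.003 -0.001] -3.1
[-0.002  0.007 -0.001] -6.1
[-0.003  0.01  -0.001] -9.1
[-0.004  0.014 -0.001] -12.1
[-0.004  0.018 -0.001] -15.1
[-0.004  0.021 -0.001] -18.1
```

View pics/b6.png

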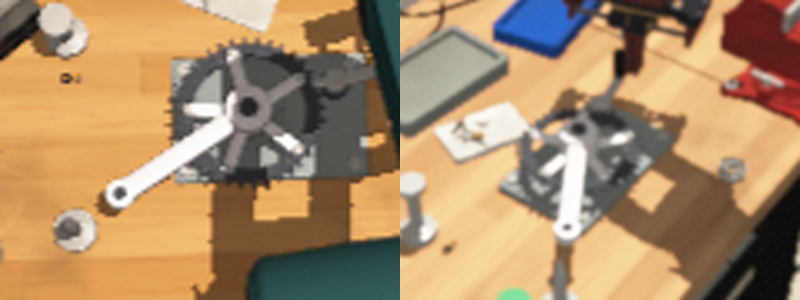

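The lever is swinging over with the fingertip behind the knob, which is at (620,62) in the scene half. The crank hasn't moved. I'll go on to the stop in small steps.

Request:
{"op": "play_rows", "data": {
  "series": [
    [[-1,-0.001,0.003,0,-3],[-1,-0.002,0.007,0,-6],[-1,-0.002,0.009,0,-8],[-1,-0.003,0.011,0,-9],[-1,-0.003,0.012,0,-9],[-1,-0.003,0.013,0,-9],[-1,-0.003,0.013,0,-9],[-1,-0.003,0.013,0,-9],[-1,-0.003,0.013,0,-9],[-1,-0.003,0.013,0,-9]]
  ]
}}

```text
t: 13.55
ee_pos: [0.5733, 0.1433, 0.2316]
tcp_rot: [[-0.404, 0.915, 0.0], [0.915, 0.404, -0.0], [-0.0, 0.0, -1.0]]
ft_force: [-0.2, -0.7, 1.0]
gripper_width: 0.0006
grip_force: 0.0
```

Request:
{"op": "play_rows", "data": {
  "series": [
    [[-1,0,0.001,-0.001,0],[-1,0,0.002,-0.002,0],[-1,0,0.003,-0.002,0],[-1,0,0.004,-0.002,0],[-1,0,0.004,-0.002,0],[-1,0,0.005,-0.002,0],[-1,0,0.005,-0.002,0],[-1,0,0.006,-0.002,0],[-1,0,0.006,-0.002,0],[-1,0,0.006,-0.002,0]]
  ]
}}

```text
t: 14.55
ee_pos: [0.5759, 0.1445, 0.2332]
tcp_rot: [[-0.405, 0.914, -0.008], [0.914, 0.405, -0.003], [0.001, -0.008, -1.0]]
ft_force: [-10.2, -7.2, 7.2]
gripper_width: 0.0002
grip_force: 6.0
```

About 12 N of reaction and only a 3 mm advance for 6 mm commanded, so the lever is at its stop. Backing off.

Request:
{"op": "play_rows", "data": {
  "series": [
    [[-1,0,-0.01,0,0],[-1,0,-0.025,0,0],[-1,0,-0.035,0,0],[-1,0,-0.035,-0.04,0],[-1,0,-0.035,-0.08,0],[-1,0,-0.05,-0.1,0],[-1,0,-0.09,-0.1,0],[-1,0,-0.13,-0.1,0],[-1,0,-0.17,-0.1,0],[-1,0,-0.17,-0.1,0]]
  ]
}}

```text
t: 15.55
ee_pos: [0.418, 0.076, 0.333]
tcp_rot: [[-0.404, 0.915, -0.005], [0.915, 0.404, -0.0], [0.002, -0.005, -1.0]]
ft_force: [0.7, 0.3, -0.8]
gripper_width: 0.0004
grip_force: 0.0
```

```bash
python3 - <<'E'
from h import *
from bench import bot
import cv2
o=bot.get_obs();print(o["t"],o["ee_pos"],o["ft_force"])
K=dict(interpolation=2)
a=bot.camera("top")["color"][150:240,230:350,::-1];b=bot.camera("scene")["color"][150:270,240:400,::-1]
cv2.imwrite("pics/b7.png",np.hstack([cv2.resize(a,(400,300),**K),cv2.resize(b,(400,300),**K)]))
E
```

```text
15.55 [0.418 0.076 0.333] [ 0.727  0.303 -0.782]
```

View pics/b7.png

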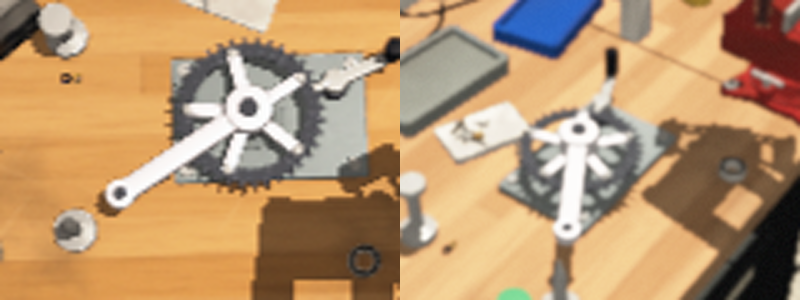

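The lever now points about 25° above the image's right (knob at (393,50)), which matches the locked angle of −66°. The crank still points at the gauge and the robot is clear.

```bash
python3 -c "
from bench import bot
print(bot.close_job())"
```

```text
the job is handed in; nothing more can be done
None
```

I handed the job in at about 15.6 s. The crank points at the pointed gauge, with the tip about 2 mm off the arm's centre line by the cameras. The locking lever is at its stop, the robot is clear of everything, and the gauges and bearing in the last pictures look unmoved; the hand-in returned no verdict.

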